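# Sweep the offcuts off the welding plate and put the brush up

## Robot

A 6-joint arm with a two-finger parallel gripper is mounted at the origin on the work surface. World frame = base frame: x ahead of the robot, y to its left, z up, the work surface at z = 0. Lengths are in m, angles in rad, forces in N, time in s.
With the tool pointing down it reaches from about 0.35 to 0.975 m from the base axis. Payload 4.9 kg.
Tool frame: the origin (TCP) lies at the very end of the fingers, on their centre line; the grasp point (between the pads) lies 19 mm behind it; z points along the fingers, y is the line along which they close (so a half turn about z gives the same grasp; the last joint's range is limited). The gripper opens to 85 mm and grips with 20 to 120 N. Pads are 22 mm wide; open, the fingers measure 114 mm over their backs; the gripper's body (76 mm by 85 mm) begins 54 mm behind the grasp point. The pads swing forward as they close: fully open they stand 13 mm farther back than shut.
Start: joints at [1.154, 0.053, 1.613, -0, 1.476, -0.119], TCP at [0.183, 0.597, 0.231] pointing down, gripper open.
Joint ranges: [-3.01, 3.01], [-1.01, 2.22], [0.06, 2.58], [-1.02, 4.17], [0.09, 2.62], [-3.14, 3.14]. Speed limits (rad/s): [2.57, 2.57, 3.14, 3.14, 3.14, 3.14].

## Interface

Orientations are given as a unit quaternion [w, x, y, z].
In Python, from plant import monitor, vision, manip gives the robot as it stands. The module is installed in compiled form; this text tells all that it offers.
- The arm moves only by the tool arm_command, never from a script. Its argument "rows" is a list of rows, each a list of 3 entries, a list of its own where there are three numbers: the finger opening in mm, from 0 to 85.4, then the shift along the world's x, y, z in units of 30 cm (1.0 is 30 cm), then the turn, a rotation vector about the world's x, y, z in units of pi/2 rad (1.0 is pi/2 rad). In form: [[claw, [x, y, z], [wx, wy, wz]], ...]. A call has 1 to 12 rows; each row is the pose to reach, as a shift and turn from the pose commanded when the call began; what a row does not reach only later rows make up. A row lasts 1/12 s, in which the tool goes at most 41.7 mm and 7.16 degrees, less where a joint would pass 70% of its speed; a pose out of reach is approached as far as the arm can. A call with a number of a shift or a turn outside -1 to 1 is refused whole. A call with a gripper value outside its range is refused whole. The fingers move at their own pace and stop on an object; the grip force is fixed at half the most. Time passes only in rows, so rows that repeat a pose let the fingers close. It gives the time, the measured TCP pose, the force, the opening and the grip force at its end, in the units of the state.
- monitor.state(): the state, without advancing time (a new reading comes with each control period).
- vision.grab_frame(name): name is "scene" or "top"; returns a dict with "color" (384x512x3 uint8, red, green, blue), "z_map" (384x512 float32, m along the optical axis (not along the pixel's ray), 0 where there is no reading), "mtx" (3x3 intrinsics, pixels), "R" (3x3) and "t" (3): a world point X has camera coordinates R X + t. Camera axes: x right, y down, z forward; pixel columns grow to the right and rows downward; lengths in m; the calibration is good to about 2 mm. A picture is of the moment at which its call begins.
- manip.job_done(): hands the job in; it is judged then, once.
The state is a dict: "time": time; "joint_pos": joint angles; "joint_vel": joint speeds; "joint_efforts": joint torques, N m; "tool_pos": TCP position; "tool_rot": TCP orientation; "contact_force": force on the tool from outside, world axes, zero at the start; "ft_torque": the same for the moment, N m; "gripper_width": opening from 0.0 (shut) to 1.0 (fully open); "grasp_force": force on a finger pad.
Only numpy, scipy, OpenCV 4.12 (cv2) and the standard library are available. Lean on these libraries where they do the work, as an engineer would, in place of code of your own. Each camera call takes 0.05 s, during which the arm holds its last target. There are 200 camera calls.

## Task

Take the bench brush and sweep the three metal offcuts off the raised welding plate into the orange scrap pan beside it, touching them only with the brush and without shifting the flanged tube that stands on the plate. Then lay the brush, bristles down, centred in the raised channel of its blue rest on the other side of the plate, and let go of it. Leave everything else on the bench where it is.

Things in the scene. Friction and masses are not known exactly. Their poses are not given: they have to be found in the camera images.
- brush: wooden bench brush, black bristles down on the bench. Origin: centre of the bristles' underside; x from handle to nose, z up. Stiff bristles 80 (x) by 28 (y), 40 high; wooden back 88 by 32, z 40 to 56. Handle 22 wide (y), 20 high, x = -150 to -44, z 40 to 60: grip it from above near x = -62, z = 50, fingers closing along y. 0.16 kg; both long sides sweep
- plate: fixed raised dark steel welding plate, 200 (x) by 260 (y), flat top at z = 80 with no rim. Origin: centre of its underside, on the bench; z up. The pan stands along its +y or its -y edge, the rest along the other one
- pan: fixed orange open scrap pan, 200 (x) by 128 (y), 74 high, walls 4, floor 4 thick; it stands parallel to the plate with a 3 mm gap to the plate's edge, its rim 6 mm below the plate's top. Origin: centre of its underside; x along the plate's edge
- rest: fixed blue brush rest: a channel along x, 100 long and 46 wide inside, open at both ends, floor at z = 75, side lips 10 high, on a foot of 120 by 90. Origin: centre of the foot's underside, below the channel's centre. The bristles go between the lips, the handle out over one end
- scrap_tube: bare steel square-tube offcut, 26 by 26 section and 34 long (x), wall 3, lying on the plate. Origin: its centre. 0.08 kg
- scrap_angle: red angle-iron offcut, 34 long (x), one leg 28 wide and 6 thick flat on the plate, the other leg 6 thick standing at its -y edge, 26 high overall. Origin: centre of its 34 x 28 x 26 outline, 13 above the plate. 0.075 kg
- scrap_bar: yellow flat-bar offcut, 38 (x) by 26 (y) by 18 high. Origin: its centre. 0.13 kg
- flange: aluminium flanged tube standing loose on the plate: flange 56 in diameter and 10 thick, tube 34 in diameter, 58 high overall. Origin: centre of its underside. To be left where it stands
- clamp: green C-clamp lying flat on the bench, about 190 by 110, 25 high. Origin: about its middle, underneath. Bystander
- can: red and black spray can, 56 in diameter, 190 high, standing. Origin: centre of its underside. Bystander
- block: dark steel fixture block with holes, 50 (x) by 100 (y), 120 high. Origin: centre of its underside. Bystander
- screwdriver: blue-handled screwdriver lying on the bench along its x, about 200 long, 30 high. Origin: its middle, underneath. Bystander
Mind the look-alikes: they are no part of the job. Several things have the shape of the scrap_bar; the one meant has the colours described above.

How it is judged:
On the way, in this order (a step that is already met when the one before it is completed fails the run):
1. the three offcuts lie in the scrap pan (x of scrap_tube in the frame of pan between -0.098 and 0.098 m and y of scrap_tube in the frame of pan between -0.06 and 0.06 m and z of scrap_tube in the frame of pan between 0 and 0.072 m and x of scrap_angle in the frame of pan between -0.098 and 0.098 m and y of scrap_angle in the frame of pan between -0.06 and 0.06 m and z of scrap_angle in the frame of pan between 0 and 0.072 m and x of scrap_bar in the frame of pan between -0.098 and 0.098 m and y of scrap_bar in the frame of pan between -0.06 and 0.06 m and z of scrap_bar in the frame of pan between 0 and 0.072 m), for 0.2 s.
2. the brush lies in the channel of its rest (x of brush in the frame of rest between -0.03 and 0.03 m and y of brush in the frame of rest between -0.015 and 0.015 m and z of brush in the frame of rest between 0.068 and 0.082 m and angle between brush's own z axis and vertical below 0.15 rad and angle between the x axis of brush and the x axis of rest, either way round below 0.3 rad), for 0.2 s.
At the end, for the whole second after the job is handed in: All three offcuts' centres inside the pan and below its rim; brush bristles down in the rest's channel (origin within 30 mm along and 15 mm across of its centre, 68 to 82 mm up, tilt under 0.15 rad, either way round along it within 0.3 rad); all at rest (all of step 1 and all of step 2 and linear speed of each of scrap_tube, scrap_angle, scrap_bar, brush below 0.02 m/s); the robot touches nothing.
It fails at once if the gripper or arm touches an offcut (contact force between any of the fingers, the arm and scrap_tube above 0.3 N or contact force between any of the fingers, the arm and scrap_angle above 0.3 N or contact force between any of the fingers, the arm and scrap_bar above 0.3 N).
It fails at once if the flanged tube is shifted more than 12 mm or tipped (distance of flange from where it was at the start of the episode above 0.012 m or angle between flange's own z axis and vertical above 0.3 rad).
It fails at once if a bystander is moved more than 30 mm (distance of any of clamp, can, block, screwdriver from where it was at the start of the episode above 0.03 m).
It also fails if it takes over 72 s, if anything falls off the work surface, if the arm or the gripper's body presses on something with over 40 N, if the wrist force passes 120 N, or if a joint passes its speed limit or range.

## Working session

There is one attempt and no reset: what is moved stays moved. The work goes in short steps, Python scripts to look and compute and a tool call to move; the robot and the scene stay as the last step left them, time stands still between calls to the robot, and variables do not carry over. Pictures are saved under pics/ and viewed, at most 10 in all, crops included, and the job is handed in when it is done.

Besides the shell and the picture viewer there is one more tool, called after ">>>" as name(argument=value, ...), one argument or row to a line, values as JSON. arm_command: Moves the arm, as the interface text tells. Shifts and turns lie within -1 to 1; 1 stands for 30 cm of shift or pi/2 rad of turn. Its arguments: {"type":"object","properties":{"rows":{"type":"array"}},"required":["rows"]}

```bash
mkdir -p pics
cat > h.py <<'E'
import numpy as np, cv2
from plant import monitor, vision, manip
def grab(n,save=None):
    f=vision.grab_frame(n)
    if save: cv2.imwrite(save,cv2.cvtColor(f["color"],cv2.COLOR_RGB2BGR))
    return f
def cloud(f):
    K,R,t=f["mtx"],f["R"],f["t"]; z=f["z_map"]
    v,u=np.mgrid[:z.shape[0],:z.shape[1]]
    P=np.stack([(u-K[0,2])/K[0,0]*z,(v-K[1,2])/K[1,1]*z,z],-1)
    return (P-t)@R
def ray(f,u,v,h):
    K,R,t=f["mtx"],f["R"],f["t"]
    d=np.linalg.inv(K)@np.array([u,v,1.]); c=-R.T@t; d=R.T@d
    return c+d*(h-c[2])/d[2]
E
python3 - <<'E'
from h import *
a=grab("top","pics/top.png");b=grab("scene","pics/scene.png")
np.savez("f0.npz",**{k+n:f[k] for n,f in(("t",a),("s",b)) for k in f})
for f in(a,b): print(-f["R"].T@f["t"],f["R"][2],f["mtx"][0])
print(monitor.state())
E
```

```text
[0.33481167 0.01988703 1.03585013] [ 0.21324255 -0.03008392 -0.97653601] [358.22521099   0.         253.6237051 ]
[ 1.01795577 -0.32470137  1.12402366] [-0.40817768  0.26537003 -0.87348138] [473.19793213   0.         263.29896958]
{'time': 0.1, 'joint_pos': array([ 1.15398848e+00,  5.33170222e-02,  1.61417729e+00,  1.54664320e-06,
        1.47599246e+00, -1.18980677e-01]), 'joint_vel': array([-1.16597233e-03, -2.49878742e-03, -2.44838151e-03, -3.65557693e-05,
       -1.81174582e-03, -4.37127354e-05]), 'joint_efforts': array([ 1.18007074e-04, -3.94903457e+01, -3.71363604e+01, -7.35356139e-05,
        3.92525093e-03,  1.64007218e-05]), 'tool_pos': array([0.18315743, 0.59696379, 0.23015742]), 'tool_rot': array([-2.51430699e-04,  1.48363833e-01,  9.88932392e-01, -9.13076006e-04]), 'contact_force': array([-0.3678226 , -0.09796835,  0.03734932]), 'ft_torque': array([ 0.0129481 , -0.01020377,  0.02834086]), 'grasp_force': 0.0, 'gripper_width': 1.0013600329979153}
```

View pics/top.png

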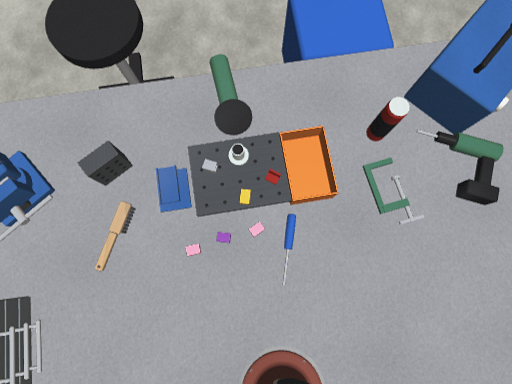

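View pics/scene.png

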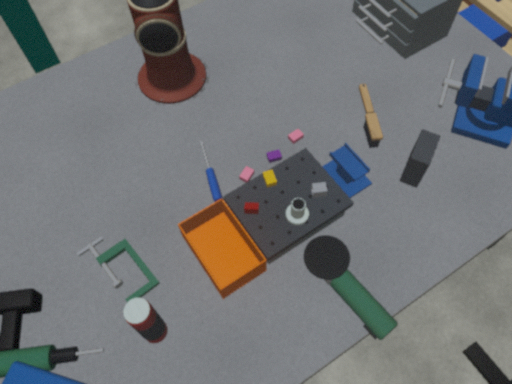

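The top view shows the brush at about (115,235), blue rest (173,188), plate (240,175) and orange pan (308,163). On the plate are the tube (210,165), red angle (273,176), yellow bar (245,196) and flange (238,153). Bar look-alikes are pink at (193,250) and (257,229) and purple at (223,238), all on the bench. The only yellow one is (245,196), on the plate. Only one thing fits the brush; the green and black tool at (230,95) is not it.

```bash
cat > m.py <<'E'
from h import *
d=np.load("f0.npz")
F={n:{k[:-1]:d[k] for k in d.files if k.endswith(n)} for n in "ts"}
F={n:{k:d[k+n] for k in("color","z_map","mtx","R","t")} for n in "ts"}
box={"t":dict(brush=(90,195,140,275),yellow=(236,186,256,206),red=(262,166,284,188),tube=(200,155,221,174),flange=(226,140,250,168),pan=(276,122,342,206),rest=(152,160,194,214),plate=(184,130,296,218)),
"s":dict(brush=(355,80,388,145),yellow=(260,166,280,188),red=(242,200,262,216),tube=(308,180,330,196),flange=(283,195,312,226),pan=(176,196,270,298),rest=(320,142,374,198),plate=(220,146,356,260))}
for n in "ts":
    f=F[n];C=cloud(f);hsv=cv2.cvtColor(f["color"],cv2.COLOR_RGB2HSV);H,S,V=[hsv[...,i].astype(int) for i in range(3)]
    M=dict(brush=(H>8)&(H<25)&(S>70),yellow=(H>18)&(H<35)&(S>120),red=((H<6)|(H>174))&(S>120),tube=(S<40)&(V>120)&(C[...,2]>.09),flange=(S<40)&(C[...,2]>.084),pan=(H>5)&(H<20)&(S>150),rest=(H>100)&(H<125)&(S>100),plate=(V<85)&(S<80)&(abs(C[...,2]-.08)<.006))
    for k,m in M.items():
        x0,y0,x1,y1=box[n][k];mm=np.zeros_like(m);mm[y0:y1,x0:x1]=m[y0:y1,x0:x1]
        P=C[mm];P=P[np.isfinite(P).all(1)]
        z=np.percentile(P[:,2],[2,50,98])
        if k in("pan",): P=P[(P[:,2]>.068)]
        elif k=="rest": P=P[P[:,2]>.065]
        elif k=="flange": P2=P[P[:,2]>.13]; P=P[(P[:,2]<.096)]; print("  tubetop",P2.mean(0).round(4) if len(P2) else 0)
        elif k!="plate": P=P[P[:,2]>z[2]-.008]
        r=cv2.minAreaRect((P[:,:2]*1000).astype(np.float32))
        print(n,k,mm.sum(),"z",z.round(3),"rect mm",np.round(r[0],1),np.round(r[1],1),round(r[2],1))
    big=cv2.cvtColor(f["color"],cv2.COLOR_RGB2BGR)
t=cv2.cvtColor(F["t"]["color"],cv2.COLOR_RGB2BGR)
s=cv2.cvtColor(F["s"]["color"],cv2.COLOR_RGB2BGR)
A=cv2.resize(t[115:280,85:345],None,fx=3,fy=3,interpolation=cv2.INTER_CUBIC)
cv2.imwrite("pics/c1.png",A)
E
python3 m.py
```

```text
t brush 718 z [0.049 0.056 0.062] rect mm [451.2 220.4] [426.  182.8] 83.1
t yellow 146 z [0.079 0.097 0.196] rect mm [334.8  19.9] [0. 0.] 0.0
t red 152 z [0.08  0.086 0.108] rect mm [567.2 -69.5] [33.5  6.4] 54.4
t tube 119 z [0.102 0.105 0.109] rect mm [613.9 101.5] [34.1 26.7] 64.0
  tubetop [0.6276 0.0202 0.1564]
t flange 336 z [0.086 0.107 0.141] rect mm [632.3  19.1] [49.7 54.5] 16.5
t pan 3273 z [-0.001  0.004  0.075] rect mm [ 500.3 -138. ] [184.3 418.6] 70.1
t rest 1287 z [0.006 0.072 0.085] rect mm [471.3 155.8] [373.5  94.2] 30.7
t plate 368 z [0.076 0.079 0.083] rect mm [578.3  24.1] [182.8 254.8] 0.5
s brush 527 z [0.043 0.056 0.064] rect mm [739.1  80.9] [ 92.7 980.1] 39.9
s yellow 178 z [0.08  0.097 0.102] rect mm [ 764.7 -140.9] [ 32.4 624.9] 57.0
s red 146 z [0.083 0.089 0.108] rect mm [569.3 -70.6] [31.8  9.2] 53.8
s tube 128 z [0.101 0.105 0.109] rect mm [616.  100.7] [33.1 26.7] 63.5
  tubetop [0.6504 0.0081 0.1673]
s flange 462 z [0.085 0.105 0.142] rect mm [630.5  25.6] [58.1 79.7] 62.3
s pan 4652 z [-0.001  0.006  0.075] rect mm [ 759.7 -198.7] [160. 552.] 80.2
s rest 1441 z [0.006 0.071 0.086] rect mm [766.2 -47.3] [111.1 740.9] 33.7
s plate 6030 z [0.075 0.08  0.084] rect mm [622.8  24.8] [261.2 257.7] 0.6
```

View pics/c1.png

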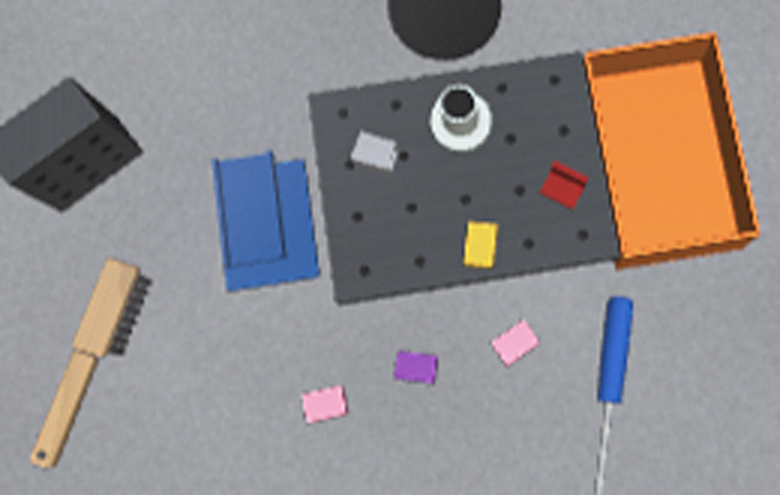

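The close crop confirms the choice: brush handle from (45,460) to (85,350), back up to (125,265), yellow bar at (481,245). Next I drop the missing depth pixels and fit the rectangles again.

```bash
cat > m2.py <<'E'
from h import *
exec(open("m.py").read().split("for n in")[0].split("import *")[1])
def hull(P): 
    r=cv2.minAreaRect((P[:,:2]*1000).astype(np.float32)); return "rect",np.round(r[0],1),np.round(r[1],1),round(r[2],1)
def big(m):
    n,l,s,c=cv2.connectedComponentsWithStats(m.astype(np.uint8)); return l==1+np.argmax(s[1:,4])
box=d and {"t":dict(brush=(90,195,140,275),yellow=(234,184,258,208),red=(260,164,286,190),tube=(200,155,221,174),flange=(226,140,252,168),pan=(276,122,342,206),rest=(152,160,194,214),plate=(184,130,296,218)),
"s":dict(brush=(355,80,388,145),yellow=(258,164,282,190),red=(240,198,264,218),tube=(308,180,330,196),flange=(280,195,315,228),pan=(176,196,270,298),rest=(320,142,374,198),plate=(220,146,356,260))}
band=dict(brush=(.045,.066),yellow=(.094,.102),red=(.098,.112),tube=(.1,.112),flange=(.086,.094),pan=(.070,.079),rest=(.081,.09),plate=(.075,.085))
for n in "ts":
    f=F[n];C=cloud(f);C[f["z_map"]<=0]=9
    hsv=cv2.cvtColor(f["color"],cv2.COLOR_RGB2HSV);H,S,V=[hsv[...,i].astype(int) for i in range(3)]
    M=dict(brush=(H>8)&(H<25)&(S>70),yellow=(H>18)&(H<35)&(S>120),red=((H<6)|(H>174))&(S>120),tube=(S<40)&(V>120),flange=(S<40)&(V>110),pan=(H>5)&(H<20)&(S>150),rest=(H>100)&(H<125)&(S>100),plate=V<110)
    for k,m in M.items():
        x0,y0,x1,y1=box[n][k];mm=np.zeros_like(m);mm[y0:y1,x0:x1]=m[y0:y1,x0:x1]
        lo,hi=band[k]; P=C[mm&(C[...,2]>lo)&(C[...,2]<hi)]
        print(n,k,len(P),"z",np.median(P[:,2]).round(3),*hull(P))
        if k=="brush": 
            for q,(a,b) in dict(back=(.05,.0585),):pass
        if k in("plate","brush","yellow"):
            h={"plate":.08,"brush":.058,"yellow":.098}[k]
            mb=big(mm&(C[...,2]>.03)) ; vu=np.argwhere(mb)
            Q=np.array([ray(f,u,v,h) for v,u in vu]); print("   ray",*hull(Q))
            if k=="brush":
                ax=np.linalg.svd(Q[:,:2]-Q[:,:2].mean(0),full_matrices=False)[2][0]; ax*=np.sign(ax[0]); s=(Q[:,:2]-Q[:,:2].mean(0))@ax; w=(Q[:,:2]-Q[:,:2].mean(0))@np.array([-ax[1],ax[0]])
                print("   axis",ax,"mean",Q.mean(0));
                for a in range(-120,130,15):
                    g=(s*1000>=a)&(s*1000<a+15)
                    if g.any(): print("    ",a,(w[g].min()*1000).round(),(w[g].max()*1000).round(),np.median(C[mb][g][:,2]).round(3))
    for nm,(x,y) in (dict(fl=(632,19),).items()): pass
E
sed -i '/for q,(a,b)/d;s/^        if k=="brush": $//' m2.py; python3 m2.py
```

```text
Traceback (most recent call last):
  File "m2.py", line 2, in <module>
    exec(open("m.py").read().split("for n in")[0].split("import *")[1])
    ~~~~^^^^^^^^^^^^^^^^^^^^^^^^^^^^^^^^^^^^^^^^^^^^^^^^^^^^^^^^^^^^^^^
SyntaxError: '{' was never closed
```

```bash
sed -i '2c d=np.load("f0.npz"); F={n:{k:d[k+n] for k in("color","z_map","mtx","R","t")} for n in "ts"}' m2.py; sed -i 's/^box=d and /box=/' m2.py; python3 m2.py
```

```text
t brush 715 z 0.056 rect [471.6 391.2] [ 32.3 190.8] 64.2
   ray rect [470.5 389.2] [ 32.8 190.7] 64.3
   axis [ 0.89323255 -0.44959493] mean [0.47620612 0.38724057 0.058     ]
     -105 -12.0 12.0 0.058
     -90 -12.0 12.0 0.058
     -75 -12.0 12.0 0.058
     -60 -12.0 12.0 0.058
     -45 -12.0 12.0 0.058
     -30 -12.0 12.0 0.058
     -15 -12.0 12.0 0.058
     0 -16.0 15.0 0.054
     15 -17.0 16.0 0.055
     30 -16.0 16.0 0.055
     45 -16.0 16.0 0.055
     60 -16.0 16.0 0.055
     75 -16.0 16.0 0.055
t yellow 127 z 0.097 rect [516.3  19. ] [25.6 37.9] 75.4
   ray rect [516.5  17.8] [26.7 38. ] 81.3
t red 34 z 0.105 rect [567.2 -69.5] [33.5  6.4] 54.4
t tube 119 z 0.105 rect [613.9 101.5] [34.1 26.7] 64.0
t flange 140 z 0.09 rect [630.2  19.8] [44.2 54.8] 0.7
t pan 317 z 0.073 rect [ 589.5 -170.2] [200. 128.] 0.6
t rest 108 z 0.084 rect [584.9 222.8] [99.3 53.5] 0.8
t plate 5622 z 0.079 rect [587.4  25.9] [201.1 258.4] 0.6
   ray rect [585.2  24.7] [203.4 260.6] 0.5
s brush 505 z 0.056 rect [478.6 389.3] [ 30.4 187.7] 63.1
   ray rect [480.  384.5] [ 33.8 196.7] 63.4
   axis [ 0.88
[... 189 characters left out ...]
    -45 -10.0 11.0 0.059
     -30 -10.0 11.0 0.059
     -15 -12.0 14.0 0.055
     0 -15.0 15.0 0.056
     15 -17.0 16.0 0.055
     30 -17.0 17.0 0.055
     45 -16.0 16.0 0.055
     60 -17.0 17.0 0.055
     75 -15.0 16.0 0.05
s yellow 132 z 0.098 rect [519.   18.6] [25.4 39.3] 74.8
   ray rect [523.2  15.7] [29.4 45.9] 73.6
s red 53 z 0.104 rect [569.3 -70.6] [31.8  9.2] 53.8
s tube 127 z 0.105 rect [616.  100.7] [33.1 26.7] 63.5
s flange 182 z 0.09 rect [641.1  16.5] [54.5 45.2] 49.7
s pan 399 z 0.073 rect [ 593.1 -170.5] [198.7 128.4] 0.5
s rest 113 z 0.084 rect [589.1 201.2] [97.5 97.6] 2.0
s plate 6353 z 0.08 rect [589.7  71.4] [201.2 351.7] 0.6
   ray rect [594.   23.9] [206.4 262.4] 0.6
```

>>> arm_command(
  rows=[
    [85,[0.947,-0.68,-0.267],[0,0,-0.1]],
    [85,[0.947,-0.68,-0.267],[0,0,-0.1]],
    [85,[0.947,-0.68,-0.267],[0,0,-0.1]],
    [85,[0.947,-0.68,-0.267],[0,0,-0.1]],
    [85,[0.947,-0.68,-0.267],[0,0,-0.1]],
    [85,[0.947,-0.68,-0.267],[0,0,-0.1]],
    [85,[0.947,-0.68,-0.267],[0,0,-0.1]],
    [85,[0.947,-0.68,-0.267],[0,0,-0.1]],
    [85,[0.947,-0.68,-0.267],[0,0,-0.1]],
    [85,[0.947,-0.68,-0.267],[0,0,-0.1]],
    [85,[0.947,-0.68,-0.267],[0,0,-0.1]],
    [85,[0.947,-0.68,-0.267],[0,0,-0.1]],
  ],
)

```text
time: 1.1
tool_pos: [0.4669, 0.3937, 0.1509]
tool_rot: [-0.0, 0.226, 0.974, -0.0]
contact_force: [-1.4, 0.1, -0.1]
gripper_width: 1.0
grasp_force: 0.0
```

Run:
```python
from h import *
d=np.load("f0.npz"); f={k:d[k+"t"] for k in("color","z_map","mtx","R","t")}
C=cloud(f)
for u,v in((233,115),(225,85),(238,151),(105,160),(400,105)): print(u,v,C[v,u].round(3))
f={k:d[k+"s"] for k in f};C=cloud(f);hsv=cv2.cvtColor(f["color"],cv2.COLOR_RGB2HSV)
P=C[190:228,280:315].reshape(-1,3);P=P[(P[:,2]>.132)&(P[:,2]<.143)];print("tube top",cv2.minAreaRect((P[:,:2]*1000).astype(np.float32)))
s=monitor.state();print(s["time"],s["tool_pos"],s["tool_rot"])
```

```text
233 115 [0.764 0.017 0.067]
225 85 [0.867 0.027 0.057]
238 151 [0.631 0.018 0.136]
105 160 [0.666 0.373 0.117]
400 105 [ 0.672 -0.406  0.189]
tube top ((637.8698120117188, 18.95203399658203), (31.855405807495117, 33.50713348388672), 31.292810440063477)
1.1 [0.46694943 0.39365734 0.15091418] [-4.39188695e-04  2.25514628e-01  9.74239677e-01 -1.07744489e-04]
```

>>> arm_command(
  rows=[
    [85,[0,0,-0.1],[0,0,0]],
    [85,[0,0,-0.2],[0,0,0]],
    [85,[0,0,-0.3],[0,0,0]],
    [85,[0,0,-0.36],[0,0,0]],
    [85,[0,0,-0.403],[0,0,0]],
    [85,[0,0,-0.403],[0,0,0]],
    [10,[0,0,-0.403],[0,0,0]],
    [10,[0,0,-0.403],[0,0,0]],
    [10,[0,0,-0.403],[0,0,0]],
    [10,[0,0,-0.403],[0,0,0]],
    [10,[0,0,-0.403],[0,0,0]],
    [10,[0,0,-0.403],[0,0,0]],
  ],
)

```text
time: 2.1
tool_pos: [0.4683, 0.394, 0.0317]
tool_rot: [0.001, 0.226, 0.974, 0.001]
contact_force: [0.1, 1.0, 2.9]
gripper_width: 0.25
grasp_force: 59.6
```

>>> arm_command(
  rows=[
    [10,[0,0,0],[0,0,0]],
    [10,[0,0,0],[0,0,0]],
    [10,[0,0,0],[0,0,0]],
    [10,[0,0,0],[0,0,0]],
  ],
)

```text
time: 2.43
tool_pos: [0.4683, 0.394, 0.0317]
tool_rot: [0.001, 0.226, 0.974, 0.001]
contact_force: [-1.9, 0.6, 5.9]
gripper_width: 0.243
grasp_force: 59.9
```

>>> arm_command(
  rows=[
    [10,[0,0,0.1],[0,0,0]],
    [10,[0,0,0.22],[0,0,0]],
    [10,[0,0,0.35],[0,0,0]],
    [10,[0,0,0.45],[0,0,0]],
    [10,[0,0,0.567],[0,0,0.05]],
    [10,[0,-0.1,0.567],[0,0,0.12]],
    [10,[0,-0.2,0.567],[0,0,0.18]],
    [10,[0.02,-0.3,0.567],[0,0,0.25]],
    [10,[0.04,-0.4,0.567],[0,0,0.289]],
    [10,[0.05,-0.5,0.567],[0,0,0.289]],
    [10,[0.06,-0.6,0.567],[0,0,0.289]],
    [10,[0.07,-0.7,0.567],[0,0,0.289]],
  ],
)

```text
time: 3.43
tool_pos: [0.4877, 0.1819, 0.1993]
tool_rot: [-0.001, 0.0, 1.0, -0.0]
contact_force: [-0.0, -0.3, -1.2]
gripper_width: 0.243
grasp_force: 59.2
```

>>> arm_command(
  rows=[
    [10,[0,-0.12,0],[0,0,0]],
    [10,[0,-0.24,0],[0,0,0]],
    [10,[0,-0.36,0],[0,0,0]],
    [10,[0,-0.48,0],[0,0,0]],
    [10,[0,-0.6,0],[0,0,0]],
    [10,[0,-0.71,0],[0,0,0]],
    [10,[0,-0.71,0],[0,0,0]],
    [10,[0,-0.71,0],[0,0,0]],
    [10,[0,-0.71,0],[0,0,0]],
  ],
)

```text
time: 4.18
tool_pos: [0.488, -0.0292, 0.1996]
tool_rot: [-0.001, 0.001, 1.0, 0.0]
contact_force: [-0.9, 0.8, -1.2]
gripper_width: 0.246
grasp_force: 59.5
```

```bash
cat > look.py <<'E'
from h import *
import sys
for n in("top","scene"):
    f=grab(n,f"pics/{sys.argv[1]}_{n}.png"); C=cloud(f);C[f["z_map"]<=0]=9
    hsv=cv2.cvtColor(f["color"],cv2.COLOR_RGB2HSV);H,S,V=[hsv[...,i].astype(int) for i in range(3)]
    inx=(abs(C[...,0]-.59)<.16)&(abs(C[...,1]+.02)<.34)&(C[...,2]<.35)
    for k,m in dict(brush=(H>8)&(H<25)&(S>50)&(S<160)&(C[...,2]>.1),yellow=(H>20)&(H<35)&(S>120)&(C[...,2]<.12),red=((H<6)|(H>174))&(S>120),tube=(S<30)&(V>110)&(C[...,2]<.112)&(C[...,2]>.06)).items():
        m=(m&inx).astype(np.uint8);nn,l,s,c=cv2.connectedComponentsWithStats(m)
        if nn<2: print(n,k,"none");continue
        for i in np.argsort(-s[1:,4])[:2]+1:
            P=C[l==i]
            if len(P)<15: continue
            r=cv2.minAreaRect((P[:,:2]*1000).astype(np.float32))
            print(n,k,len(P),"px",c[i].round(),"z",np.percentile(P[:,2],[5,50,95]).round(3),np.round(r[0]),np.round(r[1]),round(r[2],1))
s=monitor.state();print(s["time"],s["tool_pos"].round(4),s["tool_rot"].round(3),s["contact_force"].round(1),s["gripper_width"])
E
python3 look.py a
```

```text
top brush 161 px [268. 211.] z [0.224 0.227 0.332] [449. -28.] [37. 25.] 1.0
top red none
top tube 157 px [210. 165.] z [0.078 0.104 0.107] [619. 102.] [42. 36.] 61.9
top tube 25 px [230. 151.] z [0.078 0.082 0.092] [654.  40.] [ 9. 49.] 65.6
scene brush 672 px [257. 166.] z [0.198 0.223 0.228] [533. -29.] [119.  32.] 0.2
scene red 145 px [251. 207.] z [0.083 0.09  0.106] [562. -64.] [34. 30.] 54.0
scene tube 253 px [296. 216.] z [0.081 0.09  0.099] [639.  18.] [59. 54.] 51.2
scene tube 156 px [319. 187.] z [0.083 0.105 0.109] [612. 106.] [40. 44.] 45.7
4.2833 [ 0.4882 -0.0284  0.1999] [-0. -0.  1.  0.] [ 0.4 -0.2 -1. ] 0.2463580499052231
```

View pics/a_scene.png

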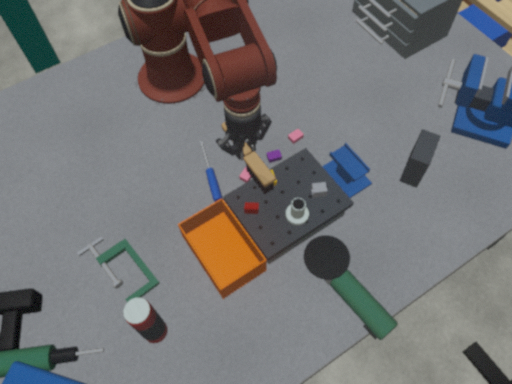

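The brush hangs level at yaw 0, with its nose near (272,184) and its handle in the fingers. The flange at (297,210) and the red angle at (251,207) have not moved. First pass: the red angle.

>>> arm_command(
  rows=[
    [10,[0.02,0.027,-0.05],[0,0,0]],
    [10,[0.02,0.027,-0.12],[0,0,0]],
    [10,[0.02,0.027,-0.2],[0,0,0]],
    [10,[0.02,0.027,-0.26],[0,0,0]],
    [10,[0.02,0.027,-0.287],[0,0,0]],
    [10,[0.02,0.027,-0.287],[0,0,0]],
    [10,[0.02,0.027,-0.287],[0,0,0]],
  ],
)

```text
time: 4.87
tool_pos: [0.4948, -0.0205, 0.1146]
tool_rot: [0.0, -0.0, 1.0, -0.0]
contact_force: [0.3, 0.1, -1.6]
gripper_width: 0.25
grasp_force: 59.7
```

>>> arm_command(
  rows=[
    [10,[0,-0.035,0],[0,0,0]],
    [10,[0,-0.07,0],[0,0,0]],
    [10,[0,-0.105,0],[0,0,0]],
    [10,[0,-0.14,0],[0,0,0]],
    [10,[0,-0.175,0],[0,0,0]],
    [10,[0,-0.21,0],[0,0,0]],
    [10,[0,-0.245,0],[0,0,0]],
    [10,[0,-0.28,0],[0,0,0]],
    [10,[0,-0.315,0],[0,0,0]],
    [10,[0,-0.35,0],[0,0,0]],
    [10,[0,-0.385,0],[0,0,0]],
    [10,[0,-0.42,0],[0,0,0]],
  ],
)

```text
time: 5.87
tool_pos: [0.4944, -0.1485, 0.1143]
tool_rot: [-0.0, 0.0, 1.0, -0.0]
contact_force: [-0.3, -1.3, -0.9]
gripper_width: 0.248
grasp_force: 59.8
```

>>> arm_command(
  rows=[
    [10,[0,-0.01,0],[0,0,0]],
    [10,[0,0,0.05],[0,0,0]],
    [10,[0,0,0.15],[0,0,0]],
    [10,[0,0,0.25],[0,0,0]],
    [10,[0,0,0.3],[0,0,0]],
  ],
)

```text
time: 6.28
tool_pos: [0.4959, -0.148, 0.2083]
tool_rot: [0.002, 0.0, 1.0, -0.001]
contact_force: [0.4, 0.0, -0.5]
gripper_width: 0.246
grasp_force: 59.8
```

```bash
python3 look.py b
```

```text
top brush 131 px [318. 194.] z [0.231 0.236 0.342] [ 468. -144.] [39. 27.] 63.5
top yellow 145 px [245. 196.] z [0.087 0.097 0.1  ] [519.  18.] [26. 43.] 74.3
top tube 221 px [239. 156.] z [0.078 0.089 0.103] [640.  20.] [64. 60.] 36.2
top tube 166 px [210. 165.] z [0.079 0.104 0.107] [619. 102.] [43. 36.] 64.6
scene brush 794 px [213. 193.] z [0.2   0.235 0.24 ] [ 540. -150.] [123.  32.] 1.3
scene yellow 172 px [269. 178.] z [0.084 0.097 0.101] [520.  18.] [27. 39.] 74.8
scene red 124 px [222. 235.] z [0.011 0.019 0.027] [ 556. -150.] [28. 31.] 60.0
scene tube 251 px [296. 216.] z [0.08  0.09  0.097] [638.  19.] [60. 55.] 46.7
scene tube 157 px [319. 187.] z [0.082 0.105 0.109] [616. 102.] [41. 41.] 15.3
6.3833 [ 0.4966 -0.1484  0.2086] [ 0.004  0.     1.    -0.002] [-0.8 -0.3 -2. ] 0.24495389690449085
```

>>> arm_command(
  rows=[
    [10,[-0.02,0.1,0],[0,0,0]],
    [10,[-0.04,0.22,0],[0,0,0.03]],
    [10,[-0.06,0.34,0],[0,0,0.06]],
    [10,[-0.077,0.46,0],[0,0,0.111]],
    [10,[-0.077,0.58,0],[0,0,0.111]],
    [10,[-0.077,0.663,0],[0,0,0.111]],
    [10,[-0.077,0.663,0],[0,0,0.111]],
    [10,[-0.077,0.663,0],[0,0,0.111]],
    [10,[-0.077,0.663,0],[0,0,0.111]],
  ],
)

```text
time: 7.13
tool_pos: [0.4708, 0.0512, 0.2029]
tool_rot: [-0.001, -0.087, 0.996, -0.0]
contact_force: [0.2, 0.3, -1.8]
gripper_width: 0.247
grasp_force: 59.9
```

>>> arm_command(
  rows=[
    [10,[0,0,-0.08],[0,0,0]],
    [10,[0,0,-0.17],[0,0,0]],
    [10,[0,0,-0.25],[0,0,0]],
    [10,[0,0,-0.3],[0,0,0]],
    [10,[0,0,-0.3],[0,0,0]],
    [10,[0.004,-0.03,-0.3],[0,0,0]],
    [10,[0.008,-0.07,-0.3],[0,0,0]],
    [10,[0.012,-0.11,-0.3],[0,0,0]],
    [10,[0.016,-0.15,-0.3],[0,0,0]],
    [10,[0.02,-0.19,-0.3],[0,0,0]],
    [10,[0.024,-0.23,-0.3],[0,0,0]],
    [10,[0.028,-0.27,-0.3],[0,0,0]],
  ],
)

```text
time: 8.13
tool_pos: [0.4798, -0.0311, 0.1144]
tool_rot: [0.0, -0.086, 0.996, -0.0]
contact_force: [-0.3, 0.8, -1.5]
gripper_width: 0.247
grasp_force: 61.8
```

>>> arm_command(
  rows=[
    [10,[0.004,-0.04,0],[0,0,0]],
    [10,[0.008,-0.08,0],[0,0,0]],
    [10,[0.012,-0.12,0],[0,0,0]],
    [10,[0.016,-0.16,0],[0,0,0]],
    [10,[0.02,-0.2,0],[0,0,0]],
    [10,[0.024,-0.24,0],[0,0,0]],
    [10,[0.028,-0.28,0],[0,0,0]],
    [10,[0.032,-0.32,0],[0,0,0]],
    [10,[0.036,-0.36,0],[0,0,0]],
    [10,[0.04,-0.4,0],[0,0,0]],
    [10,[0.04,-0.41,0.05],[0,0,0]],
    [10,[0.04,-0.41,0.15],[0,0,0]],
  ],
)

```text
time: 9.13
tool_pos: [0.489, -0.1528, 0.1552]
tool_rot: [-0.004, -0.086, 0.996, 0.002]
contact_force: [-0.3, -0.3, -2.4]
gripper_width: 0.247
grasp_force: 61.7
```

>>> arm_command(
  rows=[
    [10,[0,0,0.1],[0,0,0]],
    [10,[0,0,0.15],[0,0,0]],
    [10,[0,0,0.15],[0,0,0]],
    [10,[0,0,0.15],[0,0,0]],
  ],
)

```text
time: 9.47
tool_pos: [0.4923, -0.1532, 0.205]
tool_rot: [0.001, -0.087, 0.996, -0.001]
contact_force: [0.0, -0.1, -2.0]
gripper_width: 0.247
grasp_force: 61.9
```

```bash
python3 look.py c
```

```text
top brush 138 px [322. 196.] z [0.226 0.232 0.338] [ 463. -153.] [45. 25.] 69.9
top brush 99 px [301. 155.] z [0.206 0.23  0.233] [ 566. -127.] [15. 47.] 83.3
top yellow 28 px [294. 190.] z [0.016 0.025 0.033] [ 529. -125.] [21. 10.] 3.5
top red 19 px [298. 177.] z [0.009 0.018 0.025] [ 565. -145.] [14. 15.] 61.6
top tube 226 px [239. 156.] z [0.078 0.09  0.103] [640.  20.] [64. 59.] 33.3
top tube 166 px [210. 165.] z [0.078 0.104 0.108] [619. 102.] [42. 37.] 65.6
scene brush 770 px [214. 192.] z [0.191 0.228 0.233] [ 535. -147.] [117.  32.] 10.7
scene yellow 125 px [223. 225.] z [0.021 0.033 0.04 ] [ 538. -136.] [25. 39.] 76.9
scene red 94 px [222. 237.] z [0.009 0.018 0.025] [ 560. -155.] [34. 22.] 35.0
scene tube 251 px [296. 216.] z [0.08  0.09  0.096] [639.  19.] [59. 55.] 52.8
scene tube 156 px [319. 187.] z [0.083 0.105 0.108] [615. 101.] [42. 40.] 9.6
9.5667 [ 0.4909 -0.1523  0.2022] [-0.001 -0.087  0.996  0.001] [ 0.3 -0.5 -2.1] 0.24440401092747643
```

>>> arm_command(
  rows=[
    [10,[0.03,0.05,0.02],[0,0,-0.06]],
    [10,[0.07,0.12,0.05],[0,0,-0.13]],
    [10,[0.12,0.2,0.08],[0,0,-0.2]],
    [10,[0.17,0.28,0.1],[0,0,-0.27]],
    [10,[0.22,0.36,0.1],[0,0,-0.34]],
    [10,[0.27,0.44,0.1],[0,0,-0.41]],
    [10,[0.32,0.52,0.1],[0,0,-0.48]],
    [10,[0.37,0.6,0.1],[0,0,-0.55]],
    [10,[0.42,0.68,0.1],[0,0,-0.62]],
    [10,[0.47,0.76,0.1],[0,0,-0.69]],
    [10,[0.52,0.84,0.1],[0,0,-0.76]],
    [10,[0.58,0.92,0.1],[0,0,-0.83]],
  ],
)

```text
time: 10.57
tool_pos: [0.665, 0.1248, 0.231]
tool_rot: [-0.002, 0.538, 0.843, -0.001]
contact_force: [1.2, -0.9, -1.6]
gripper_width: 0.249
grasp_force: 61.9
```

>>> arm_command(
  rows=[
    [10,[0,0.08,0],[0,0,-0.07]],
    [10,[0,0.15,0],[0,0,-0.14]],
    [10,[0,0.15,0],[0,0,-0.21]],
    [10,[0,0.15,-0.03],[0,0,-0.281]],
    [10,[0,0.15,-0.1],[0,0,-0.281]],
    [10,[0,0.15,-0.1],[0,0,-0.281]],
    [10,[0,0.15,-0.1],[0,0,-0.281]],
  ],
)

```text
time: 11.15
tool_pos: [0.6638, 0.1682, 0.1999]
tool_rot: [-0.002, 0.707, 0.707, -0.003]
contact_force: [1.3, 0.1, -1.1]
gripper_width: 0.249
grasp_force: 61.7
```

```bash
python3 look.py d
```

```text
top brush 359 px [202. 133.] z [0.218 0.225 0.228] [661.  98.] [32. 64.] 0.3
top yellow 121 px [297. 187.] z [0.02 0.03 0.04] [ 536. -136.] [25. 37.] 78.6
top red 57 px [302. 179.] z [0.007 0.017 0.027] [ 553. -149.] [31. 36.] 66.5
top tube 229 px [239. 156.] z [0.078 0.089 0.101] [640.  20.] [64. 60.] 33.1
top tube 168 px [210. 165.] z [0.078 0.104 0.108] [620. 102.] [44. 37.] 64.0
scene brush 653 px [343. 174.] z [0.21  0.228 0.231] [667. 122.] [113.  33.] 89.8
scene brush 101 px [388. 147.] z [0.222 0.229 0.335] [682. 213.] [18. 95.] 21.4
scene yellow 122 px [223. 225.] z [0.021 0.032 0.04 ] [ 539. -136.] [26. 38.] 77.8
scene red 92 px [222. 237.] z [0.009 0.017 0.024] [ 558. -151.] [28. 27.] 60.3
scene tube 259 px [296. 216.] z [0.08  0.09  0.098] [638.  19.] [59. 56.] 47.9
scene tube 113 px [317. 187.] z [0.081 0.105 0.109] [608. 100.] [25. 45.] 51.1
11.25 [0.6655 0.1683 0.2036] [-0.     0.707  0.707 -0.001] [ 0.4 -0.4 -2.2] 0.24466706864519067
```

View pics/d_scene.png

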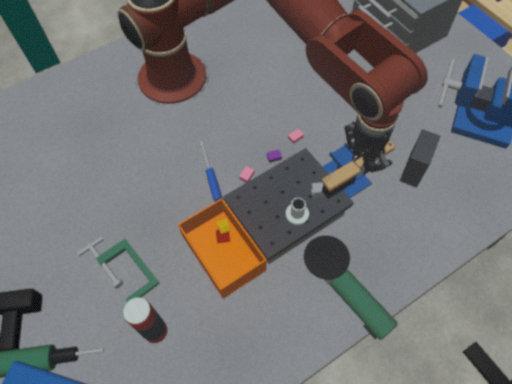

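The angle at (222,237) and bar at (223,225) lie in the pan. The brush is yawed -90° with its nose near (325,188), beyond the tube and clear of the flange. Now I push the tube out of the flange's lane.

>>> arm_command(
  rows=[
    [10,[0,0,-0.08],[0,0,0]],
    [10,[0,0,-0.17],[0,0,0]],
    [10,[0,0,-0.25],[0,0,0]],
    [10,[0,0,-0.3],[0,0,0]],
    [10,[0,0,-0.3],[0,0,0]],
    [10,[-0.03,0,-0.3],[0,0,0]],
    [10,[-0.06,0,-0.3],[0,0,0]],
    [10,[-0.1,0,-0.3],[0,0,0]],
    [10,[-0.14,0,-0.3],[0,0,0]],
    [10,[-0.18,0,-0.3],[0,0,0]],
    [10,[-0.21,0,-0.3],[0,0,0]],
    [10,[-0.237,0,-0.3],[0,0,0]],
  ],
)

```text
time: 12.25
tool_pos: [0.5944, 0.1686, 0.1161]
tool_rot: [0.001, 0.707, 0.707, 0.001]
contact_force: [0.1, 0.4, -0.6]
gripper_width: 0.245
grasp_force: 61.9
```

>>> arm_command(
  rows=[
    [10,[0,0,0],[0,0,0]],
    [10,[0,0,0],[0,0,0]],
    [10,[0.02,0,0.03],[0,0,0]],
    [10,[0.04,0.02,0.12],[0,0,0]],
    [10,[0.04,0.04,0.22],[0,0,0]],
    [10,[0.04,0.06,0.3],[0,0,0]],
    [10,[0.04,0.06,0.3],[0,0,0.07]],
    [10,[0,0.06,0.3],[0,0,0.14]],
    [10,[-0.05,0.06,0.3],[0,0,0.21]],
    [10,[-0.1,0.06,0.3],[0,0,0.28]],
    [10,[-0.15,0.06,0.3],[0,0,0.35]],
    [10,[-0.2,0.06,0.3],[0,0,0.42]],
  ],
)

```text
time: 13.25
tool_pos: [0.5351, 0.1864, 0.2052]
tool_rot: [0.0, 0.438, 0.899, 0.0]
contact_force: [-0.2, 0.5, -0.4]
gripper_width: 0.247
grasp_force: 61.8
```

>>> arm_command(
  rows=[
    [10,[-0.02,0,0],[0,0,0.07]],
    [10,[-0.05,0,0],[0,0,0.14]],
    [10,[-0.09,0,0],[0,0,0.21]],
    [10,[-0.13,0,0],[0,0,0.28]],
    [10,[-0.15,0,0],[0,0,0.35]],
    [10,[-0.15,0,0],[0,0,0.42]],
    [10,[-0.15,0,0],[0,0,0.5]],
    [10,[-0.15,0,0],[0,0,0.58]],
    [10,[-0.15,0,0],[0,0,0.58]],
    [10,[-0.15,0,0],[0,0,0.58]],
  ],
)

```text
time: 14.08
tool_pos: [0.4904, 0.1864, 0.2051]
tool_rot: [0.0, 0.002, 1.0, 0.0]
contact_force: [-0.3, 0.1, -1.3]
gripper_width: 0.244
grasp_force: 61.9
```

```bash
python3 look.py e
```

```text
top brush 37 px [171. 227.] z [0.23  0.233 0.234] [450. 193.] [33.  8.] 2.7
top yellow 119 px [297. 187.] z [0.019 0.031 0.039] [ 536. -135.] [25. 37.] 79.7
top red 56 px [302. 179.] z [0.008 0.017 0.028] [ 552. -149.] [31. 35.] 68.0
top tube 217 px [239. 156.] z [0.078 0.09  0.103] [640.  21.] [64. 60.] 34.1
top tube 163 px [214. 182.] z [0.08  0.104 0.108] [568.  96.] [39. 36.] 88.4
scene brush 569 px [334. 122.] z [0.217 0.23  0.234] [540. 185.] [ 34. 108.] 89.8
scene brush 20 px [305.  91.] z [0.227 0.234 0.313] [457. 161.] [14. 77.] 45.8
scene yellow 121 px [223. 225.] z [0.021 0.032 0.042] [ 538. -137.] [25. 40.] 75.7
scene red 94 px [222. 237.] z [0.01  0.018 0.026] [ 557. -150.] [29. 27.] 59.0
scene tube 243 px [296. 216.] z [0.081 0.09  0.095] [638.  19.] [59. 56.] 49.4
scene tube 153 px [304. 174.] z [0.081 0.105 0.109] [561. 100.] [45. 40.] 88.9
14.1833 [0.4901 0.1864 0.2047] [ 0.     0.002  1.    -0.   ] [ 0.6  0.1 -2. ] 0.24600509106311902
```

>>> arm_command(
  rows=[
    [10,[0,-0.08,0],[0,0,0]],
    [10,[0,-0.155,-0.05],[0,0,0]],
    [10,[0,-0.155,-0.13],[0,0,0]],
    [10,[0,-0.155,-0.21],[0,0,0]],
    [10,[0,-0.155,-0.27],[0,0,0]],
    [10,[0,-0.155,-0.3],[0,0,0]],
    [10,[0,-0.155,-0.3],[0,0,0]],
    [10,[0,-0.19,-0.3],[0,0,0]],
    [10,[0,-0.23,-0.3],[0,0,0]],
    [10,[0,-0.27,-0.3],[0,0,0]],
    [10,[0,-0.31,-0.3],[0,0,0]],
    [10,[0,-0.35,-0.3],[0,0,0]],
  ],
)

```text
time: 15.18
tool_pos: [0.4904, 0.08, 0.1155]
tool_rot: [0.001, 0.001, 1.0, 0.0]
contact_force: [0.9, 0.5, -1.5]
gripper_width: 0.244
grasp_force: 61.9
```

>>> arm_command(
  rows=[
    [10,[0,-0.04,0],[0,0,0]],
    [10,[0,-0.08,0],[0,0,0]],
    [10,[0,-0.12,0],[0,0,0]],
    [10,[0,-0.16,0],[0,0,0]],
    [10,[0,-0.2,0],[0,0,0]],
    [10,[0,-0.24,0],[0,0,0]],
    [10,[0,-0.28,0],[0,0,0]],
    [10,[0,-0.32,0],[0,0,0]],
    [10,[0,-0.36,0],[0,0,0]],
    [10,[0,-0.4,0],[0,0,0]],
    [10,[0,-0.44,0],[0,0,0]],
    [10,[0,-0.48,0],[0,0,0]],
  ],
)

```text
time: 16.18
tool_pos: [0.4896, -0.0637, 0.1143]
tool_rot: [-0.0, 0.0, 1.0, -0.0]
contact_force: [0.1, 0.7, -0.7]
gripper_width: 0.247
grasp_force: 61.9
```

>>> arm_command(
  rows=[
    [10,[0,-0.04,0],[0,0,0]],
    [10,[0,-0.08,0],[0,0,0]],
    [10,[0,-0.12,0],[0,0,0]],
    [10,[0,-0.16,0],[0,0,0]],
    [10,[0,-0.2,0],[0,0,0]],
    [10,[0,-0.24,0],[0,0,0]],
    [10,[0,-0.28,0],[0,0,0]],
    [10,[0,-0.28,0.05],[0,0,0]],
    [10,[0,-0.26,0.13],[0,0,0]],
    [10,[0,-0.2,0.22],[0,0,0]],
    [10,[0,-0.1,0.3],[0,0,0]],
    [10,[0,0,0.3],[0,0,0]],
  ],
)

```text
time: 17.18
tool_pos: [0.4928, -0.0636, 0.2109]
tool_rot: [0.005, 0.002, 1.0, -0.001]
contact_force: [1.5, 0.6, 0.0]
gripper_width: 0.246
grasp_force: 61.9
```

```bash
python3 look.py f; sed -i 's/&(C\[...,2\]>.06)/\&(C[...,2]>.008)/' look.py
```

```text
top brush 186 px [283. 207.] z [0.234 0.238 0.315] [452. -59.] [44. 30.] 0.6
top red none
top tube 222 px [239. 156.] z [0.078 0.089 0.102] [640.  21.] [64. 60.] 35.6
scene brush 690 px [247. 171.] z [0.211 0.234 0.239] [535. -59.] [119.  32.] 0.4
scene yellow 123 px [223. 225.] z [0.021 0.032 0.04 ] [ 536. -136.] [26. 40.] 77.8
scene red 97 px [222. 237.] z [0.01  0.018 0.025] [ 559. -152.] [31. 25.] 50.1
scene tube 252 px [296. 216.] z [0.08  0.09  0.098] [638.  18.] [59. 54.] 46.8
17.2833 [ 0.4906 -0.0604  0.2063] [ 0.002 -0.002  1.     0.   ] [ 0.3  0.5 -2. ] 0.24833305894901456
```

View pics/f_scene.png

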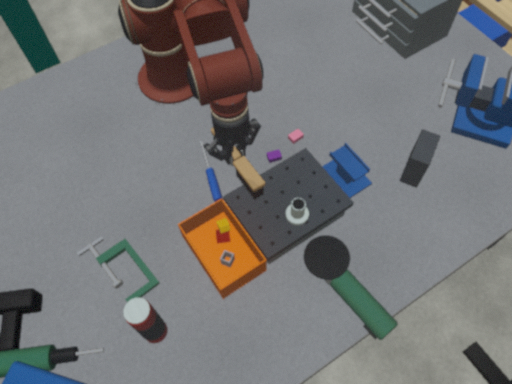

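All three offcuts are in the pan: yellow (223,225), red (222,237), and the tube on end at (228,258). The flange has not moved. Next I check the rest in both views.

Run:
```python
from h import *
for n in("top","scene"):
    f=grab(n); C=cloud(f);C[f["z_map"]<=0]=9
    hsv=cv2.cvtColor(f["color"],cv2.COLOR_RGB2HSV)
    m=(hsv[...,0]>100)&(hsv[...,0]<125)&(hsv[...,1]>100)&(abs(C[...,0]-.587)<.09)&(abs(C[...,1]-.223)<.08)
    for lo,hi in((.081,.09),(.070,.079),(.003,.03)):
        P=C[m&(C[...,2]>lo)&(C[...,2]<hi)]; print(n,lo,len(P),np.percentile(P,[2,50,98],axis=0).round(4).tolist(),cv2.minAreaRect((P[:,:2]*1000).astype(np.float32)))
```

```text
top 0.081 110 [[0.5378, 0.1959, 0.0811], [0.583, 0.2003, 0.0839], [0.6316, 0.2498, 0.0872]] ((584.6931762695312, 223.0024871826172), (99.25712585449219, 54.3062629699707), 0.9003349542617798)
top 0.07 591 [[0.5362, 0.197, 0.0709], [0.5839, 0.2243, 0.0741], [0.6327, 0.2462, 0.0779]] ((585.0880737304688, 221.87318420410156), (101.14785766601562, 51.1097297668457), 0.9790669679641724)
top 0.003 545 [[0.5264, 0.1792, 0.0055], [0.56, 0.1985, 0.0093], [0.6411, 0.2625, 0.013]] ((585.2721557617188, 222.51641845703125), (119.60155487060547, 88.45650482177734), 0.04771916940808296)
scene 0.081 123 [[0.5443, 0.1538, 0.0812], [0.5968, 0.1988, 0.0841], [0.6366, 0.2491, 0.0885]] ((604.0736083984375, 201.572265625), (125.92941284179688, 97.51204681396484), 1.043397307395935)
scene 0.07 589 [[0.5413, 0.1583, 0.0707], [0.5905, 0.2242, 0.0747], [0.6374, 0.2475, 0.0787]] ((599.7550048828125, 201.6995391845703), (125.41997528076172, 94.13896179199219), 0.35736414790153503)
scene 0.003 621 [[0.5333, 0.1893, 0.0048], [0.6132, 0.2088, 0.01], [0.6466, 0.2619, 0.0256]] ((588.807861328125, 226.45596313476562), (118.8695297241211, 80.8075942993164), 0.39300039410591125)
```

>>> arm_command(
  rows=[
    [10,[0,0.1,0],[0,0,0]],
    [10,[0.02,0.2,0],[0,0,0]],
    [10,[0.04,0.3,0],[0,0,0]],
    [10,[0.06,0.4,0],[0,0,0]],
    [10,[0.08,0.5,0],[0,0,0]],
    [10,[0.1,0.6,0],[0,0,0]],
    [10,[0.12,0.7,0],[0,0,0]],
    [10,[0.12,0.8,0],[0,0,0]],
    [10,[0.12,0.88,0],[0,0,0]],
    [10,[0.12,0.94,0],[0,0,0]],
    [10,[0.12,0.94,0],[0,0,0]],
    [10,[0.12,0.94,0],[0,0,0]],
  ],
)

```text
time: 18.38
tool_pos: [0.5257, 0.2188, 0.2031]
tool_rot: [-0.001, 0.0, 1.0, -0.001]
contact_force: [-0.7, 0.9, -1.4]
gripper_width: 0.242
grasp_force: 61.9
```

>>> arm_command(
  rows=[
    [10,[0,0.013,-0.08],[0,0,0]],
    [10,[0,0.013,-0.16],[0,0,0]],
    [10,[0,0.013,-0.22],[0,0,0]],
    [10,[0,0.013,-0.25],[0,0,0]],
    [10,[0,0.013,-0.27],[0,0,0]],
    [10,[0,0.013,-0.285],[0,0,0]],
    [10,[0,0.013,-0.3],[0,0,0]],
    [10,[0,0.013,-0.31],[0,0,0]],
    [10,[0,0.013,-0.317],[0,0,0]],
    [10,[0,0.013,-0.317],[0,0,0]],
    [10,[0,0.013,-0.317],[0,0,0]],
  ],
)

```text
time: 19.3
tool_pos: [0.5259, 0.2235, 0.1097]
tool_rot: [0.0, 0.0, 1.0, 0.0]
contact_force: [-0.7, 0.2, -2.2]
gripper_width: 0.241
grasp_force: 61.9
```

```bash
sed -i 's/+.02)<.34/+.02)<.30/' look.py; python3 look.py g | grep -v -e red -e yellow -e tube
```

```text
scene brush 502 px [350. 148.] z [0.118 0.135 0.139] [577. 222.] [103.  37.] 3.7
scene brush 125 px [320. 115.] z [0.127 0.136 0.142] [484. 208.] [ 29. 100.] 64.1
19.4 [0.526  0.2236 0.1098] [0. 0. 1. 0.] [-0.1  0.1 -1. ] 0.24798947401568705
```

>>> arm_command(
  rows=[
    [10,[0,-0.002,-0.005],[0,0,0]],
    [10,[0,-0.002,-0.01],[0,0,0]],
    [10,[0,-0.002,-0.01],[0,0,0]],
    [30,[0,-0.002,-0.01],[0,0,0]],
    [50,[0,-0.002,-0.01],[0,0,0]],
    [70,[0,-0.002,-0.01],[0,0,0]],
    [85,[0,-0.002,-0.01],[0,0,0]],
    [85,[0,-0.002,-0.01],[0,0,0]],
    [85,[0,-0.002,-0.01],[0,0,0]],
    [85,[0,-0.002,-0.01],[0,0,0]],
    [85,[0,-0.002,-0.01],[0,0,0]],
  ],
)

```text
time: 20.32
tool_pos: [0.5257, 0.2228, 0.1062]
tool_rot: [0.0, 0.0, 1.0, 0.0]
contact_force: [0.0, 0.8, 0.2]
gripper_width: 0.997
grasp_force: 0.0
```

>>> arm_command(
  rows=[
    [85,[0,0,0.05],[0,0,0]],
    [85,[0,0,0.12],[0,0,0]],
    [85,[0,0,0.22],[0,0,0]],
    [85,[0,0,0.32],[0,0,0]],
    [85,[-0.1,0,0.4],[0,0,0]],
    [85,[-0.2,0,0.4],[0,0,0]],
    [85,[-0.3,0,0.4],[0,0,0]],
    [85,[-0.3,0,0.4],[0,0,0]],
    [85,[-0.3,0,0.4],[0,0,0]],
    [85,[-0.3,0,0.4],[0,0,0]],
  ],
)

```text
time: 21.15
tool_pos: [0.436, 0.2228, 0.2264]
tool_rot: [0.0, 0.0, 1.0, 0.0]
contact_force: [-0.2, 0.6, -0.3]
gripper_width: 0.998
grasp_force: 0.0
```

```bash
python3 look.py i
```

```text
top brush 627 px [165. 191.] z [0.125 0.131 0.135] [536. 217.] [182.  46.] 8.7
top brush 15 px [170. 237.] z [0.128 0.132 0.136] [436. 220.] [ 6. 18.] 12.6
top yellow 122 px [297. 187.] z [0.018 0.031 0.04 ] [ 533. -135.] [25. 37.] 77.9
top red 63 px [302. 179.] z [0.009 0.019 0.027] [ 553. -149.] [31. 37.] 65.4
top tube 219 px [239. 156.] z [0.078 0.09  0.104] [640.  18.] [60. 63.] 47.7
top tube 16 px [303. 156.] z [0.026 0.037 0.04 ] [ 617. -165.] [15. 29.] 78.4
scene brush 767 px [341. 140.] z [0.12  0.131 0.136] [533. 222.] [ 32. 192.] 89.8
scene yellow 123 px [223. 225.] z [0.023 0.033 0.041] [ 537. -136.] [25. 39.] 77.5
scene red 94 px [222. 237.] z [0.009 0.018 0.024] [ 559. -151.] [28. 26.] 58.3
scene tube 238 px [296. 216.] z [0.081 0.09  0.095] [638.  17.] [59. 51.] 37.7
21.25 [0.4365 0.2227 0.2262] [ 0.     0.001  1.    -0.   ] [-0.5 -0.2 -0. ] 0.9992183870128958
```

View pics/i_scene.png

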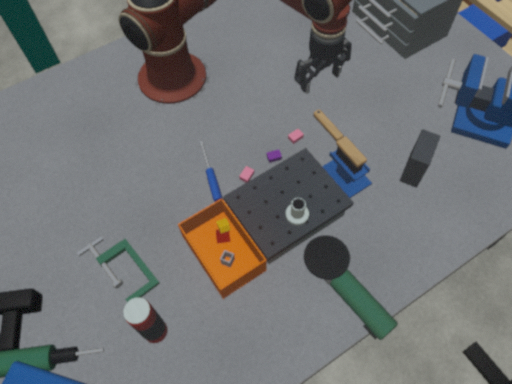

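The brush lies level in the rest, with its back at about (350,152) and its handle out to (318,115). Its top is at z = 0.131, which puts the bristles on the 0.075 floor, and it is centred. The gripper is clear.

```bash
python3 -c "
from plant import manip
print(manip.job_done())"
```

```text
the job is handed in; nothing more can be done
None
```

The job is handed in, with no verdict returned: the last views showed all three offcuts in the pan, the flange where it stood, and the brush bristles down and centred in its rest, released.

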